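# Load the six-nest roller-grinding table and send it to the grinder

## Robot

A 6-joint arm with a two-finger parallel gripper is mounted at the origin on the work surface. World frame = base frame: x ahead of the robot, y to its left, z up, the work surface at z = 0. Lengths are in m, angles in rad, forces in N, time in s.
With the tool pointing down it reaches from about 0.325 to 0.775 m from the base axis. Payload 5.5 kg.
Tool frame: the origin (TCP) lies between the finger pads; the fingertips stand 8 mm ahead of it and the grasp point (between the pads) lies 11 mm behind it (tcp_to_tips is the distance from the TCP to the fingertips, in m); z points along the fingers, y is the line along which they close (so a half turn about z gives the same grasp; the last joint's range is limited). The gripper opens to 88 mm and grips with 3 to 60 N. Pads are 20 mm wide; open, the fingers measure 115 mm over their backs; the gripper's body (75 mm by 178 mm) begins 61 mm behind the grasp point.
Start: joints at [1.152, 0.091, 1.231, -0, 1.82, -0.057], TCP at [0.212, 0.561, 0.231] pointing down, gripper open.
Joint ranges: [-2.87, 2.87], [-0.86, 2.18], [0.17, 2.46], [-1.51, 4.65], [0.06, 2.69], [-2.65, 2.65]. Speed limits (rad/s): [2.57, 2.57, 3.01, 3.14, 3.14, 3.14].

## Interface

Orientations are given as a unit quaternion [w, x, y, z].
In Python, from bench import * gives the robot as it stands. Calls block until the motion is done:
- move_to(position, orientation): joint-space move of the TCP to a pose.
- move_l(position, speed=0.15, orientation=None): straight line of the TCP; orientation=None keeps the orientation; speed is the mean speed in m/s.
- movej(angles): joint-space move.
- gripper_open() and close(): open the fingers fully, or close them until they stop; the grip force is fixed at half the most.
- hold(seconds).
- inverse_kinematics(position, orientation): joint angles nearest the present ones, or None.
- state(): the state.
- get_image(name): name is "side" or "top"; returns a dict with "frame" (384x512x3 uint8, blue, green, red), "depth" (384x512 float32, m along the optical axis (not along the pixel's ray), 0 where there is no reading), "camera_matrix" (3x3 intrinsics, pixels), "k1" (the pictures are not rectified: a ray, as slopes to the right and down, at radius r is drawn at 1 + k1 r^2 times it, then the intrinsics apply), "view" (4x4, takes a point from world to camera coordinates). Camera axes: x right, y up, looking along -z (the intrinsics and any distortion apply to the point x, -y, -z); pixel columns grow to the right and rows downward; lengths in m; the calibration is good to about 2 mm. A picture is of the moment at which its call begins.
A pose or a line that the arm cannot do raises IKError and nothing moves.
- job_done(): hands the job in; it is judged then, once.
The state is a dict: "time": time; "joint_pos": joint angles; "dq": joint speeds; "joint_torque": joint torques, N m; "ee_pos": TCP position; "ee_rot": TCP orientation; "ft_force": force on the tool from outside, world axes, zero at the start; "moment": the same for the moment, N m; "finger_gap": finger opening in m; "finger_force": force on a finger pad.
Only numpy, scipy, OpenCV 4.12 (cv2) and the standard library are available. Lean on these libraries where they do the work, as an engineer would, in place of code of your own. Each camera call takes 0.05 s, during which the arm holds its last target. There are 200 camera calls.

## Task

The re-covered feed rollers (black rubber with square steel ends) lying on the bench are to go to the grinder. First push the green carriage along its rails to the loading end, away from the grinder, until it clicks into its station; then lay the rollers one at a time in the empty nest at the red pointer, and after each one push the index table by a peg one click clockwise (seen from above), so that the next empty nest stands at the pointer. When every roller is seated in its own nest and an empty nest stands at the pointer, push the carriage along the rails until it clicks into its station at the grinder; leave the other things on the bench alone.

Things in the scene. Friction and masses are not known exactly. Their poses are not given: they have to be found in the camera images.
- bed_axis (a point): the fixed cast bed of the roller-grinding fixture, 290 x 470 mm, bolted to the bench, with two steel rails; this point is the spot over which the axis of the index table stands (75 mm above the bench) when the carriage is in its loading station. Its axes: +y points along the rails to the loading end, -y to the grinder end; -x is the front (robot side), z up
- carriage (a joint): position (m) of the green square carriage (300 x 300 mm) along the rails: 0 in the detent of the loading station, 0.160 in the detent of the grinder station; it grows as the carriage moves along the bed's -y. End stops 6 mm beyond either station. It slides with 1.5 N of friction; a spring plunger clicks into each station: about 8 N of push is needed from 32 to 16 mm before a station and to leave one, and within 12 mm of a station it pulls itself in
- post (a point): the upright push post on the carriage's front corner at the loading end, steel with a maroon knob, 16 mm in diameter (the knob, 112 to 135 mm above the bench, 22 mm); this point is on its axis, 120 mm above the bench. Carriage axes as the bed's. Push it from either side along the rails to move the carriage
- dial (a joint): angle (rad) of the round six-nest index table (diameter 310 mm) that turns on the carriage about a vertical axis; it grows clockwise seen from above. A spring detent holds it every 1.0472 rad; nest k is at the loading place at k x 1.0472. 3 to 6 N at a peg turn it; past half-way between detents it runs on to the next by itself without overrunning, let go sooner it turns back
- dial_centre (a point): centre of the index table, on its top face, 75 mm above the bench; its axes turn with the table (at joint value 0 they are parallel to the carriage's). A boss of radius 34 mm stands 10 mm (20 mm at its middle) high there. Six upright brass push pegs, 14 mm in diameter, stand on the table from 75 to 135 mm above the bench, 140 mm from its axis, one half-way between each two neighbouring nests (30 degrees from either); push one sideways to turn the table
- load_place (a point): the loading place: fixed on the carriage at the table's front (marked with a red pointer on the carriage's front edge), 118 mm from the table's axis towards the carriage's -x; the height is that of a seated roller's centre, 99 mm above the bench. Axes as the bed's: a roller laid here has its length along y
- nest0 (a point): nest 0 of the index table, 118 mm from its axis: where the centre of a seated roller lies (99 mm above the bench). The nest is a pair of aluminium saddles for the roller's two end blocks, 40 mm wide (radially) and 96 mm long (tangentially), floor 83 mm and walls 97 mm above the bench; between the saddles, 60 mm of the length is open down to the table top, so fingers have room either side of the rubber. Axes are the table's, not the nest's
- nest1 (a point): nest 1 of the index table, 118 mm from its axis: where the centre of a seated roller lies (99 mm above the bench). The nest is a pair of aluminium saddles for the roller's two end blocks, 40 mm wide (radially) and 96 mm long (tangentially), floor 83 mm and walls 97 mm above the bench; between the saddles, 60 mm of the length is open down to the table top, so fingers have room either side of the rubber. Axes are the table's, not the nest's
- nest2 (a point): nest 2 of the index table, 118 mm from its axis: where the centre of a seated roller lies (99 mm above the bench). The nest is a pair of aluminium saddles for the roller's two end blocks, 40 mm wide (radially) and 96 mm long (tangentially), floor 83 mm and walls 97 mm above the bench; between the saddles, 60 mm of the length is open down to the table top, so fingers have room either side of the rubber. Axes are the table's, not the nest's
- nest3 (a point): nest 3 of the index table, 118 mm from its axis: where the centre of a seated roller lies (99 mm above the bench). The nest is a pair of aluminium saddles for the roller's two end blocks, 40 mm wide (radially) and 96 mm long (tangentially), floor 83 mm and walls 97 mm above the bench; between the saddles, 60 mm of the length is open down to the table top, so fingers have room either side of the rubber. Axes are the table's, not the nest's
- nest4 (a point): nest 4 of the index table, 118 mm from its axis: where the centre of a seated roller lies (99 mm above the bench). The nest is a pair of aluminium saddles for the roller's two end blocks, 40 mm wide (radially) and 96 mm long (tangentially), floor 83 mm and walls 97 mm above the bench; between the saddles, 60 mm of the length is open down to the table top, so fingers have room either side of the rubber. Axes are the table's, not the nest's
- nest5 (a point): nest 5 of the index table, 118 mm from its axis: where the centre of a seated roller lies (99 mm above the bench). The nest is a pair of aluminium saddles for the roller's two end blocks, 40 mm wide (radially) and 96 mm long (tangentially), floor 83 mm and walls 97 mm above the bench; between the saddles, 60 mm of the length is open down to the table top, so fingers have room either side of the rubber. Axes are the table's, not the nest's
- roller0_c (a point): centre of a feed roller (some may be absent): black rubber sleeve, 31 mm in diameter and 64 mm long, between two square steel bearing blocks, 32 x 32 mm; 88 mm long overall, about 0.2 kg. x runs along its length; it lies flat on the bench (centre 16 mm up) on any of its four equal sides. Rubber: grasp across the sleeve
- roller1_c (a point): centre of a feed roller (some may be absent): black rubber sleeve, 31 mm in diameter and 64 mm long, between two square steel bearing blocks, 32 x 32 mm; 88 mm long overall, about 0.2 kg. x runs along its length; it lies flat on the bench (centre 16 mm up) on any of its four equal sides. Rubber: grasp across the sleeve
- roller2_c (a point): centre of a feed roller (some may be absent): black rubber sleeve, 31 mm in diameter and 64 mm long, between two square steel bearing blocks, 32 x 32 mm; 88 mm long overall, about 0.2 kg. x runs along its length; it lies flat on the bench (centre 16 mm up) on any of its four equal sides. Rubber: grasp across the sleeve
- roller3_c (a point): centre of a feed roller (some may be absent): black rubber sleeve, 31 mm in diameter and 64 mm long, between two square steel bearing blocks, 32 x 32 mm; 88 mm long overall, about 0.2 kg. x runs along its length; it lies flat on the bench (centre 16 mm up) on any of its four equal sides. Rubber: grasp across the sleeve
- bell: bystander: brass typewriter bell, dome 60 mm in diameter and 39 mm high, origin under its centre
- margin_stop: bystander: steel margin stop, 62 x 24 x 32 mm, origin under its centre
- pliers: bystander: bent-nose pliers with maroon handles, about 165 mm long, lying along x, origin at the pivot's underside
- oil_can: bystander: copper oil can, 68 mm in diameter, 140 mm high with its spout, origin under its centre
- screwdriver: bystander: screwdriver with a wooden handle, 190 mm long, lying along x
There are look-alikes about, which are no part of the job. What is shaped like the part that bears roller0_c but brown or orange is not meant.

How it is judged:
By the outcome, as a careful person would: the job done as asked, in the order asked, and still so for the second after the job is handed in, with the robot touching nothing.
Of roller0, roller1, roller2, roller3 only 3 to 4 are there at a start; the rules pass over those that are not, and their reading is None.
At some moment in a run one of roller0, roller1, roller2, roller3 may be knocked a few centimetres aside while the robot is not near it.
Once in a run the grip may slacken for a moment while it holds something.
It also fails if it takes over 210 s, if anything falls off the work surface, if the arm or the gripper's body presses on something with over 40 N, if the wrist force passes 120 N, or if a joint passes its speed limit or range.

## Working session

There is one attempt and no reset: what is moved stays moved. The work goes in short steps, each a Python script; the robot and the scene stay as the last script left them, time stands still between calls to the robot, and variables do not carry over. Pictures are saved under pics/ and viewed, at most 14 in all, crops included, and the job is handed in when it is done.

```bash
ls; mkdir -p pics; cat > h.py <<'E'
from bench import *
import numpy as np, cv2
def unproj(im, us, vs, z=None):
    """pixels -> world; on plane z if given, else by depth"""
    K=im["camera_matrix"]; V=np.array(im["view"])
    us=np.atleast_1d(np.asarray(us,float)); vs=np.atleast_1d(np.asarray(vs,float))
    xd=(us-K[0][2])/K[0][0]; yd=(vs-K[1][2])/K[1][1]
    x,y=xd.copy(),yd.copy()
    for _ in range(15):
        s=1+im["k1"]*(x*x+y*y); x=xd/s; y=yd/s
    d=np.stack([x,-y,-np.ones_like(x)],1)
    R=V[:3,:3]; t=V[:3,3]; c=-R.T@t; dw=d@R
    if z is None: s=im["depth"][vs.astype(int),us.astype(int)]
    else: s=(z-c[2])/dw[:,2]
    return c+dw*s[:,None]
def cloud(im):
    h,w=im["depth"].shape; v,u=np.mgrid[:h,:w]
    return unproj(im,u.ravel(),v.ravel()).reshape(h,w,3)
E
python3 - <<'E'
from h import *
for n in("top","side"):
    im=get_image(n); cv2.imwrite(f"pics/{n}0.png",cv2.resize(im["frame"],(800,600),interpolation=cv2.INTER_CUBIC))
    np.save(f"/tmp/{n}.npy",im,allow_pickle=True)
    V=np.array(im["view"]); print(n,im["camera_matrix"],im["k1"],-V[:3,:3].T@V[:3,3],V[2,:3],(im["depth"]>0).mean())
s=state(); print(s["time"],s["ee_rot"],s["ft_force"])
E
```

```text
pics
top [[429.10700255   0.         255.53444789]
 [  0.         429.10700255 185.45709361]
 [  0.           0.           1.        ]] -0.14437989957119923 [ 3.18407848e-01 -1.19931898e-03  1.28653756e+00] [-0.16067097 -0.00776781  0.98697746] 0.9959767659505209
side [[434.23159696   0.         253.61514757]
 [  0.         434.23159696 197.28905307]
 [  0.           0.           1.        ]] 0.018523512358087274 [0.19762    1.19866216 0.81666771] [-0.20881178  0.84907033  0.48525994] 0.9959208170572916
0.1 [-2.28758885e-04  1.79941204e-01  9.83676956e-01 -8.69938928e-04] [ 0.92728876 -0.87068451 -0.83044233]
```

View pics/top0.png

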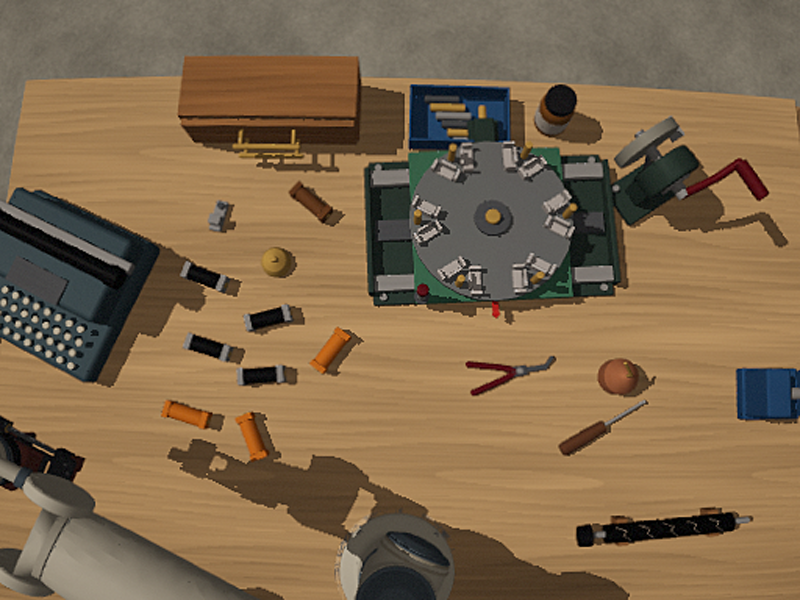

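View pics/side0.png

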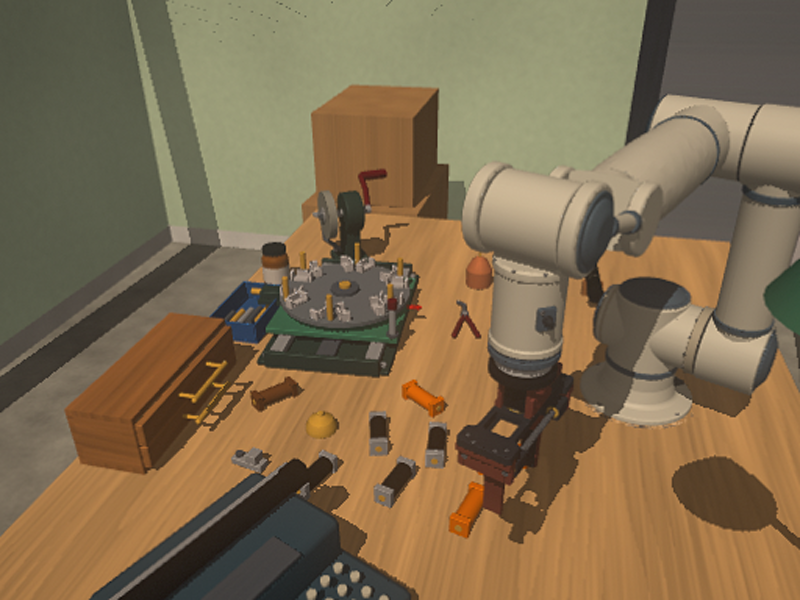

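The top view shows four black rollers at (204,276), (269,318), (208,346) and (261,375). The carriage is around (492,220) between its stations, with the maroon post at (423,290) and the red pointer at (495,310). The side view confirms the heights and that the orange and brown pieces are look-alikes.

```bash
cat >> h.py <<'E'
def rollers(im):
    """black rubber blobs on the bench -> centre, direction of length"""
    P=cloud(im); f=im["frame"].astype(int); mx=f.max(2)
    m=(mx<45)&(P[...,2]>0.018)&(P[...,2]<0.045)&(P[...,0]>0.25)&(P[...,0]<0.7)
    n,l,s,c=cv2.connectedComponentsWithStats(m.astype(np.uint8)); out=[]
    for i in range(1,n):
        if s[i,4]<150: continue
        v,u=np.where(l==i); Q=unproj(im,u,v,0.026)[:,:2]
        (cx,cy),(w,h),a=cv2.minAreaRect((Q*1000).astype(np.float32))
        if w<h: w,h,a=h,w,a+90
        out.append((cx/1000,cy/1000,(a+90)%180-90,w,h,s[i,4]))
    return out
E
python3 - <<'E'
from h import *
im=np.load("/tmp/top.npy",allow_pickle=True).item()
for r in rollers(im): print(np.round(r,3))
f=im["frame"]; 
cv2.imwrite("pics/dial0.png",cv2.resize(f[80:210,225:405],(800,578),interpolation=cv2.INTER_CUBIC))
hsv=cv2.cvtColor(f,cv2.COLOR_BGR2HSV); P=cloud(im)
def blob(m,z,name):
    n,l,s,c=cv2.connectedComponentsWithStats(m.astype(np.uint8))
    for i in range(1,n):
        if s[i,4]>=8: print(name,s[i,4],c[i].round(1),unproj(im,*c[i],z)[0].round(4), np.median(P[l==i],0).round(3))
H,S,Vv=hsv[...,0],hsv[...,1],hsv[...,2]
red=((H<8)|(H>172))&(S>150)&(Vv>50); roi=np.zeros_like(red); roi[80:215,225:400]=1
blob(red&roi&(P[...,2]>.1),.135,"knob"); blob(red&roi&(P[...,2]<.1),.06,"pointer")
brass=(H>15)&(H<30)&(S>110)&(P[...,2]>.085)&roi
blob(brass,.135,"peg"); 
blob(brass&(P[...,2]<.1),.095,"boss")
g=(H>60)&(H<90)&(S>80)&roi&(P[...,2]>.04)
Q=P[g]; print("green",Q.min(0),Q.max(0),np.median(Q,0))
# white saddles
w=(S<40)&(Vv>140)&roi&(P[...,2]>.085); blob(w,.097,"saddle")
# table disc
d=roi&(abs(P[...,2]-.075)<.006); v,u=np.where(d); Q=unproj(im,u,v,.075)[:,:2]
c,r=cv2.minEnclosingCircle((Q*1000).astype(np.float32)); print("disc",c,r)
# bed dark
b=roi&(P[...,2]>.015)&(P[...,2]<.05); Q=P[b]; print("bed",np.percentile(Q,[1,50,99],axis=0).round(3), cv2.minAreaRect((Q[:,:2]*1000).astype(np.float32)))
E
```

```text
[  0.466   0.546 -20.056 293.082  29.778 445.   ]
[  0.541   0.391  70.392  62.79   29.905 193.   ]
[  0.462   0.262 -74.289  66.199  29.284 198.   ]
[  0.405   0.376  74.244  61.547  28.192 189.   ]
[  0.354   0.268 -83.692  61.185  27.087 188.   ]
knob 44 [270.  184.9] [ 0.5084 -0.0315  0.135 ] [ 0.509 -0.031  0.135]
pointer 44 [316.8 197.6] [ 0.4872 -0.1694  0.06  ] [ 0.489 -0.172  0.045]
peg 49 [336.8  95.1] [ 0.7728 -0.2164  0.135 ] [ 0.779 -0.219  0.122]
peg 38 [288.9  96.9] [ 0.7626 -0.0798  0.135 ] [ 0.766 -0.08   0.126]
peg 42 [365.  134.4] [ 0.6591 -0.2949  0.135 ] [ 0.663 -0.298  0.13 ]
peg 41 [266.9 138. ] [ 0.64  -0.02   0.135] [ 0.643 -0.02   0.13 ]
peg 72 [315.3 138. ] [ 0.6439 -0.1546  0.135 ] [ 0.656 -0.16   0.094]
peg 34 [343.7 176.9] [ 0.5362 -0.2333  0.135 ] [ 0.539 -0.235  0.131]
peg 35 [293.9 179.4] [ 0.5255 -0.0963  0.135 ] [ 0.527 -0.097  0.131]
boss 9 [334.8  99. ] [ 0.776  -0.2178  0.095 ] [ 0.777 -0.219  0.09 ]
boss 72 [315.3 138. ] [ 0.6552 -0.1599  0.095 ] [ 0.656 -0.16   0.094]
green [ 0.31840785 -0.40859045  0.04000089] [0.84284924 0.08045765 1.28653756
[... 1983 characters left out ...]
] [ 0.55  -0.091  0.097]
saddle 15 [303.7 170.5] [ 0.5584 -0.127   0.097 ] [ 0.558 -0.127  0.096]
saddle 12 [281.8 175.2] [ 0.5434 -0.0652  0.097 ] [ 0.544 -0.066  0.096]
saddle 22 [335.8 177.4] [ 0.5413 -0.2182  0.097 ] [ 0.542 -0.219  0.095]
saddle 9 [300.6 176.1] [ 0.5421 -0.1181  0.097 ] [ 0.542 -0.117  0.096]
saddle 13 [332.8 185.5] [ 0.5178 -0.2096  0.097 ] [ 0.519 -0.21   0.097]
saddle 15 [304.7 186.5] [ 0.5127 -0.1302  0.097 ] [ 0.513 -0.131  0.097]
disc (698.99951171875, -90.57793426513672) 234.51681518554688
bed [[ 0.498 -0.429  0.015]
 [ 0.657 -0.126  0.033]
 [ 0.859  0.082  0.049]] ((670.5997924804688, -165.86083984375), (394.2140197753906, 545.8923950195312), 1.9795395135879517)
```

View pics/dial0.png

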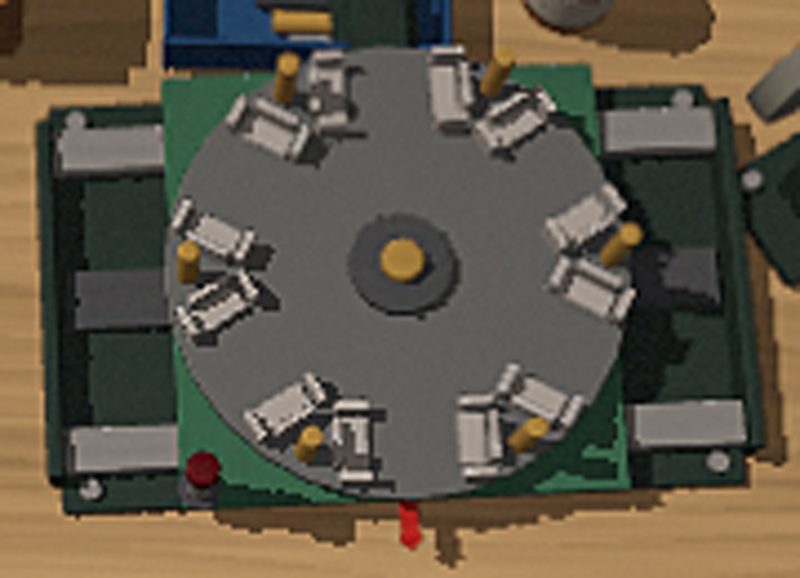

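The dial zoom shows all six nests empty. An empty nest stands at the pointer, between the saddles at (355,440) and (480,435), and the front-right peg is at (530,435). The sizes check out: the post is about 0.195 m from the axis and the sleeves measure 62 x 30 mm. Next I push the carriage to the loading end, watching the force.

```bash
cat >> h.py <<'E'
YAW=np.radians(4.1)
def quat(phi):
    """tool down, closing line (tool y) at heading phi"""
    from scipy.spatial.transform import Rotation as R
    c,s=np.cos(phi),np.sin(phi)
    x,y,z,w=R.from_matrix(np.array([[-s,c,0],[c,s,0],[0,0,-1]])).as_quat()
    return [w,x,y,z]
def best(p,phi):
    o=[]
    for k in(0,np.pi):
        q=inverse_kinematics(list(p),quat(phi+k))
        if q is not None: o.append((abs(q[5]),quat(phi+k)))
    return min(o,key=lambda a:a[0])[1]
BX=np.array([np.cos(YAW),np.sin(YAW)]); BY=np.array([-np.sin(YAW),np.cos(YAW)])
def bed(c,x,y,z): return [*(np.array(c)+x*BX+y*BY),z]
def knob():
    im=get_image("top"); P=cloud(im); h=cv2.cvtColor(im["frame"],cv2.COLOR_BGR2HSV)
    H,S,V=cv2.split(h); w=P[...,:2]
    m=((H<8)|(H>172))&(S>150)&(V>40)&(P[...,2]>.1)&(P[...,2]<.15)&(abs(w[...,0]-.51)<.05)&(abs(w[...,1]+.03)<.2)
    v,u=np.where(m); return (unproj(im,u.mean(),v.mean(),.135)[0].round(4),m.sum()) if m.sum()>5 else (None,0)
E
cat > a.py <<'E'
from h import *
C=(.655,-.160)
close()
p=bed(C,-.1375,.100,.25); q=best(p,YAW); move_to(p,q)
f0=np.array(state()["ft_force"])
move_l(bed(C,-.1375,.100,.108),.2)
y=.100; prev=0; hump=False
while y<.230:
    y+=.004; move_l(bed(C,-.1375,y,.108),.06)
    F=(np.array(state()["ft_force"])-f0)[:2]@BY
    print(round(y,3),round(F,1),end="; ")
    if F<-5: hump=True
    if hump and F>-1: break
    if F<-20: break
print(); move_l(bed(C,-.1375,y-.02,.108),.1); move_l(bed(C,-.1375,y-.02,.25),.2)
print(knob(),state()["time"])
im=get_image("top"); np.save("/tmp/t1.npy",im,allow_pickle=True)
cv2.imwrite("pics/t1.png",cv2.resize(im["frame"],(800,600),interpolation=cv2.INTER_CUBIC))
E
python3 a.py
```

```text
0.104 0.4; 0.108 0.1; 0.112 1.6; 0.116 -0.0; 0.12 0.3; 0.124 0.8; 0.128 0.8; 0.132 1.0; 0.136 -0.5; 0.14 1.5; 0.144 1.0; 0.148 0.8; 0.152 0.5; 0.156 -4.3; 0.16 -4.6; 0.164 -1.6; 0.168 0.7; 0.172 0.2; 0.176 0.2; 0.18 0.4; 0.184 0.5; 0.188 -4.3; 0.192 -4.9; 0.196 -15.9; 0.2 -30.7; 
(array([0.5002, 0.0454, 0.135 ]), np.int64(6)) 12.2833
```

```bash
cat > b.py <<'E'
from h import *
# look clear of the dial
p=[.40,.15,.25]; move_to(p,best(p,YAW+.8))
print(knob())
im=get_image("top"); P=cloud(im); f=im["frame"]; H,S,V=cv2.split(cv2.cvtColor(f,cv2.COLOR_BGR2HSV))
roi=np.zeros(H.shape,bool); roi[80:215,225:400]=1
print("t",state()["time"]); 
for r in rollers(im): print(np.round(r,3))
w=(S<40)&(V>140)&roi&(abs(P[...,2]-.096)<.006); v,u=np.where(w); Q=unproj(im,u,v,.097)[:,:2]
from scipy.optimize import least_squares
print("saddle n",len(Q),"mean",Q.mean(0), "rect of mins", cv2.minEnclosingCircle((Q*1000).astype(np.float32)))
b=(H>15)&(H<30)&(S>110)&roi&(abs(P[...,2]-.094)<.006)
v,u=np.where(b); Qb=unproj(im,u,v,.095); r=np.hypot(*(Qb[:,:2]-np.median(Qb[:,:2],0)).T)<.03; print("boss",Qb[r].mean(0))
m=(abs(P[...,2]-.133)<.004)&(H>12)&(H<32)&(S>90)&roi
n,l,s,c=cv2.connectedComponentsWithStats(m.astype(np.uint8)); pk=[]
for i in range(1,n):
    if s[i,4]>=4: pk.append(unproj(im,*c[i],.135)[0,:2]); print("peg",pk[-1].round(4),s[i,4])
red=((H<8)|(H>172))&(S>150)&(V>50)&roi&(P[...,2]<.08); v,u=np.where(red); print("pointer",unproj(im,u.mean(),v.mean(),.05)[0],len(u))
cv2.imwrite("pics/t2.png",cv2.resize(f,(800,600),interpolation=cv2.INTER_CUBIC))
E
python3 b.py
```

```text
(array([0.5034, 0.0382, 0.135 ]), np.int64(44))
t 13.1667
[  0.465   0.548 -23.007 290.504  24.886 441.   ]
[  0.552   0.421  72.399  61.109  30.149 183.   ]
[  0.354   0.268 -83.692  61.185  27.308 191.   ]
saddle n 435 mean [ 0.63968273 -0.08979021] rect of mins ((650.3875122070312, -88.77474212646484), 150.6752471923828)
boss [ 0.65017715 -0.08994526  0.095     ]
peg [ 0.7759 -0.1501] 16
peg [ 0.7655 -0.0121] 18
peg [ 0.6609 -0.2269] 16
peg [0.6404 0.0496] 22
peg [ 0.5338 -0.1678] 19
peg [ 0.5242 -0.0284] 18
pointer [ 0.48401271 -0.10116385  0.05      ] 45
```

View pics/t2.png

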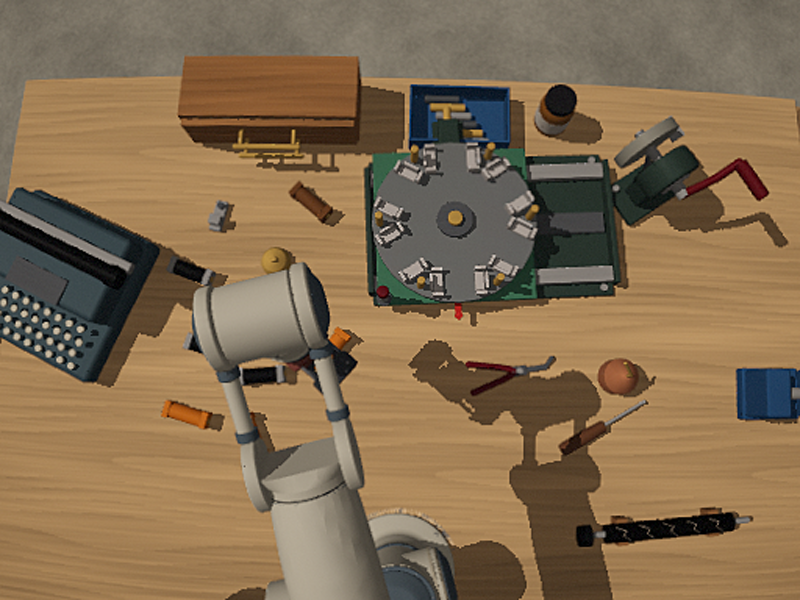

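The carriage now sits at the loading end: knob at (382,291), 70 mm further along, and the bed is bare on the grinder side. The dial centre from the pegs is (0.650,-0.0895) with peg radius 0.140, as given. The far-left roller has been knocked, so I re-detect before every pick.

```bash
cat >> h.py <<'E'
YAW=np.radians(4.15); BX=np.array([np.cos(YAW),np.sin(YAW)]); BY=np.array([-np.sin(YAW),np.cos(YAW)])
C=(.650,-.0895); ZP=.012
def find():
    im=get_image("top")
    return [r for r in rollers(im) if r[3]<75 and 20<r[4]<36 and r[3]>52]
def go(p,phi): move_to(p,best(p,phi))
def pick(r):
    phi=np.radians(r[2])+np.pi/2; gripper_open()
    go([r[0],r[1],.16],phi); move_l([r[0],r[1],ZP],.15); close(); hold(.2)
    s=state(); print("grasp gap",round(s["finger_gap"],4),"F",round(float(np.max(s["finger_force"])),1))
    move_l([r[0],r[1],.2],.2); g=state()["finger_gap"]; print("lift gap",round(g,4)); return g>.025
def seatcheck(name="side",dial=0):
    im=get_image(name); P=cloud(im); w=P[...,:2]-np.array(C); x=w@BX; y=w@BY
    c,s=np.cos(dial),np.sin(dial)  # nest turned clockwise by dial from load place -> bring back
    x,y=c*x-s*y,s*x+c*y
    m=(abs(x+.118)<.03)&(abs(y)<.06)&(P[...,2]>.1)&(P[...,2]<.16)
    if m.sum()<10: print(name,"few",m.sum()); return
    print(name,"n",m.sum(),"x",np.percentile(x[m],[2,98]).round(3),"y",np.percentile(y[m],[2,98]).round(3),"z",np.percentile(P[...,2][m],[50,90,98]).round(3))
def place():
    go(bed(C,-.118,0,.2),YAW); print("over gap",round(state()["finger_gap"],4))
    f0=state()["ft_force"][2]; z=ZP+.083
    move_l(bed(C,-.118,0,z+.022),.15)
    for d in(.015,.01,.006,.003,.001):
        move_l(bed(C,-.118,0,z+d),.05); F=state()["ft_force"][2]-f0; print(d,round(F,1),end=" ")
        if F>15: print("BLOCKED"); return False
    print("gap",round(state()["finger_gap"],4))
    gripper_open(); hold(.2); move_l(bed(C,-.118,0,.2),.2); seatcheck(); return True
def index():
    close(); move_l(bed(C,-.132,-.102,.2),.2); move_l(bed(C,-.132,-.102,.113),.2)
    move_l(bed(C,-.132,.010,.113),.08); hold(.6)
    move_l(bed(C,-.132,-.01,.113),.15); move_l(bed(C,-.132,-.01,.2),.2)
E
cat > c.py <<'E'
from h import *
go(bed(C,-.118,0,.25),YAW); R=find()
for r in R: print(np.round(r,3))
r=max(R,key=lambda r:r[0])
if pick(r): place()
print(state()["time"])
im=get_image("side"); cv2.imwrite("pics/s3.png",cv2.resize(im["frame"][120:260,130:330],(800,560),interpolation=cv2.INTER_CUBIC))
E
python3 c.py
```

```text
[  0.552   0.421  71.091  61.178  29.468 183.   ]
[  0.462   0.262 -74.289  66.199  29.284 202.   ]
[  0.405   0.376  74.257  61.543  28.193 185.   ]
[  0.354   0.268 -83.692  61.185  27.087 192.   ]
grasp gap 0.0306 F 30.0
lift gap 0.0304
over gap 0.0301
0.015 -0.2 0.01 0.2 0.006 1.1 0.003 0.2 0.001 0.4 gap 0.0303
side n 116 x [-0.134 -0.104] y [-0.043  0.046] z [0.112 0.115 0.116]
26.725
```

View pics/s3.png

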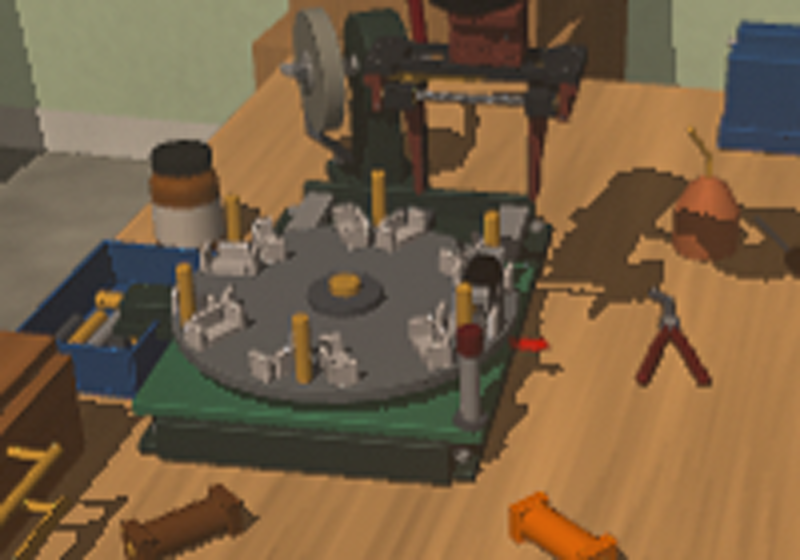

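The roller sits between its saddles at (485,275), with its top at 0.115 as it should be. Now I index and fetch the next one, checking as I go.

```bash
cat > d.py <<'E'
from h import *
import sys
n=int(sys.argv[1])   # rollers loaded so far, last not yet indexed
index()
seatcheck("side",np.pi/3); seatcheck("side",0)
R=find()
for r in R: print(np.round(r,3))
r=max(R,key=lambda r:r[0]) if R else None
if r:
    go([r[0],r[1],.2],np.radians(r[2])+np.pi/2)
    for k in range(1,n+1): seatcheck("top",k*np.pi/3)
    seatcheck("top",0)
im=get_image("top"); cv2.imwrite(f"pics/d{n}.png",cv2.resize(im["frame"][80:210,200:400],(800,520),interpolation=cv2.INTER_CUBIC)); print(state()["time"])
E
python3 d.py 1
```

```text
side n 191 x [-0.138 -0.107] y [-0.041  0.046] z [0.11  0.114 0.116]
side few 5
[  0.462   0.26  -74.289  61.738  28.549 198.   ]
[  0.406   0.375  75.241  61.414  28.194 185.   ]
[  0.354   0.268 -83.692  61.185  27.087 191.   ]
top n 353 x [-0.135 -0.105] y [-0.044  0.042] z [0.112 0.116 0.118]
top few 8
34.0833
```

View pics/d1.png

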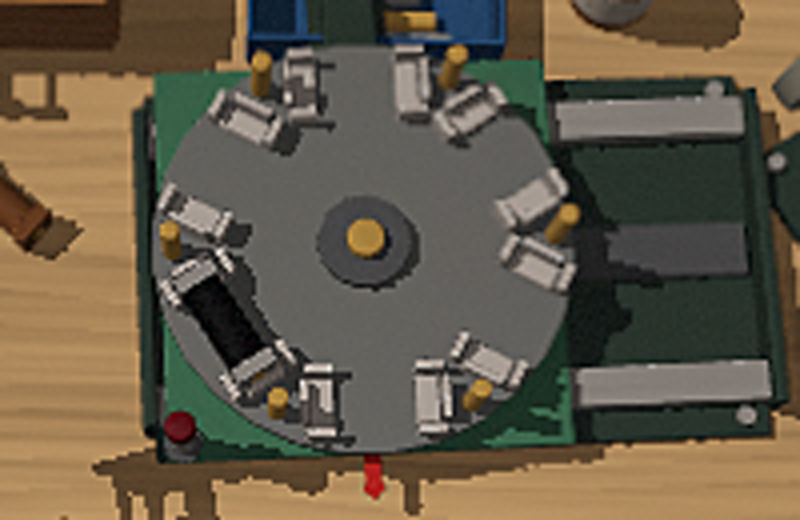

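The index went one click: the roller is seated in the front-left nest at (225,325), the nest at the pointer is empty, and the carriage is still in its station. Next, roller 2.

```bash
cat > e.py <<'E'
from h import *
r=max(find0,key=lambda r:r[0]) if (find0:=find()) else None
print(np.round(r,3))
E
cat > f.py <<'E'
from h import *
import sys
r=[float(a) for a in sys.argv[1:4]]
ok=pick(r) and place(); print(ok,state()["time"])
E
python3 f.py .462 .261 -74.3 && python3 d.py 2
```

```text
grasp gap 0.0303 F 30.0
lift gap 0.0302
over gap 0.0304
0.015 -0.1 0.01 0.0 0.006 0.4 0.003 -0.7 0.001 -0.5 gap 0.0306
side n 119 x [-0.134 -0.104] y [-0.054  0.045] z [0.112 0.115 0.118]
True 44.3667
side n 192 x [-0.137 -0.104] y [-0.04   0.045] z [0.11  0.115 0.116]
side few 1
[  0.405   0.376  74.244  61.547  28.192 185.   ]
[  0.355   0.268 -83.692  61.185  26.867 190.   ]
top n 353 x [-0.135 -0.105] y [-0.045  0.042] z [0.112 0.116 0.118]
top n 341 x [-0.137 -0.107] y [-0.043  0.044] z [0.112 0.116 0.118]
top few 3
52.1333
```

```bash
echo 'import sys; sys.exit(not ok)' >> f.py
python3 f.py .405 .376 74.2 && python3 d.py 3
```

```text
grasp gap 0.0303 F 30.0
lift gap 0.0304
over gap 0.0304
0.015 0.2 0.01 -0.7 0.006 -0.9 0.003 -1.0 0.001 0.2 gap 0.0305
side n 119 x [-0.134 -0.104] y [-0.054  0.044] z [0.112 0.115 0.116]
True 62.8333
side n 193 x [-0.139 -0.107] y [-0.039  0.046] z [0.11  0.115 0.116]
side few 0
[  0.354   0.269 -84.003  62.891  27.251 193.   ]
top n 354 x [-0.135 -0.105] y [-0.044  0.043] z [0.112 0.116 0.118]
top n 340 x [-0.137 -0.106] y [-0.044  0.043] z [0.112 0.116 0.118]
top n 321 x [-0.137 -0.106] y [-0.045  0.042] z [0.112 0.116 0.118]
top n 10 x [-0.142 -0.09 ] y [-0.048  0.057] z [0.101 0.101 0.102]
70.3667
```

```bash
python3 f.py .354 .2685 -83.8 && python3 d.py 4 && python3 - <<'E'
from h import *
p=[.40,.25,.25]; go(p,YAW+.8)
for k in range(5): seatcheck("top",k*np.pi/3)
print(knob(),find())
im=get_image("top"); cv2.imwrite("pics/all4.png",cv2.resize(im["frame"],(800,600),interpolation=cv2.INTER_CUBIC))
E
```

```text
grasp gap 0.0304 F 30.0
lift gap 0.0305
over gap 0.0301
0.015 -0.8 0.01 -1.1 0.006 -0.1 0.003 -0.1 0.001 0.0 gap 0.0303
side n 118 x [-0.133 -0.104] y [-0.059  0.044] z [0.111 0.116 0.127]
True 80.7917
side n 193 x [-0.137 -0.105] y [-0.04   0.046] z [0.111 0.115 0.117]
side few 2
86.6
top few 2
top n 351 x [-0.135 -0.105] y [-0.044  0.043] z [0.112 0.116 0.119]
top n 346 x [-0.136 -0.106] y [-0.044  0.044] z [0.112 0.116 0.118]
top n 309 x [-0.137 -0.107] y [-0.045  0.041] z [0.112 0.116 0.118]
top n 291 x [-0.136 -0.108] y [-0.045  0.038] z [0.112 0.116 0.118]
(array([0.5034, 0.0382, 0.135 ]), np.int64(44)) []
```

View pics/all4.png

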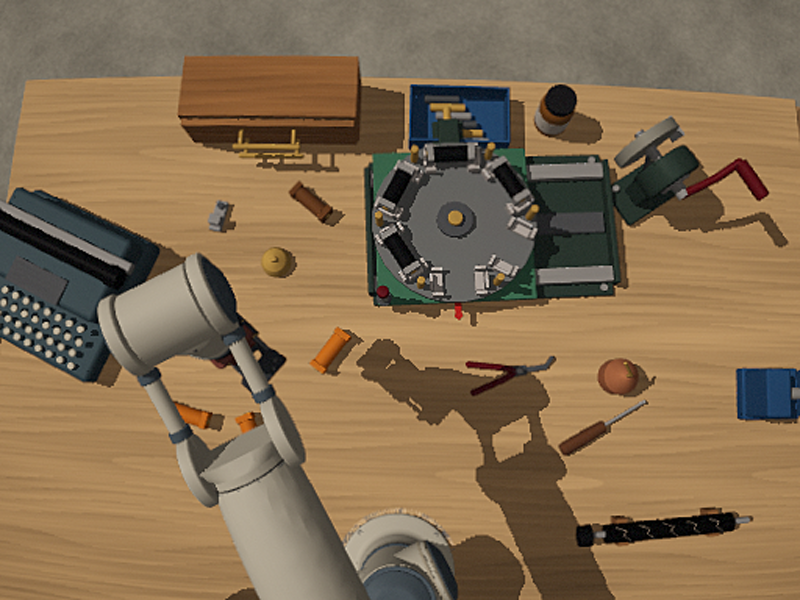

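All four rollers are seated: (400,250), (397,185), (452,153) and (515,180). An empty nest stands at the pointer (458,311), and the knob hasn't moved. Now the push to the grinder.

```bash
cat > g.py <<'E'
from h import *
close(); go(bed(C,-.137,.175,.25),YAW); f0=np.array(state()["ft_force"])
move_l(bed(C,-.137,.175,.108),.2)
for y in list(np.arange(.16,.03,-.02))+[.026,.02,.016,.012,.009,.006]:
    move_l(bed(C,-.137,y,.108),.06); print(round(y,3),round(float((np.array(state()["ft_force"])-f0)[:2]@BY),1),end="; ")
hold(.5); move_l(bed(C,-.137,.03,.108),.1); move_l(bed(C,-.137,.03,.25),.2)
p=[.40,.25,.25]; go(p,YAW+.8); hold(.5)
k=knob(); print(k,(k[0][:2]-[.5034,.0382])@BY,state()["time"])
import h; h.C=tuple(np.array(C)-.16*BY)
for j in range(5): seatcheck("top",j*np.pi/3)
im=get_image("top"); cv2.imwrite("pics/end.png",cv2.resize(im["frame"],(800,600),interpolation=cv2.INTER_CUBIC))
E
python3 g.py
```

```text
0.16 2.6; 0.14 0.0; 0.12 0.4; 0.1 -0.1; 0.08 0.9; 0.06 0.7; 0.04 0.3; 0.026 1.9; 0.02 0.3; 0.016 0.8; 0.012 1.1; 0.009 1.0; 0.006 0.8; (array([ 0.5142, -0.1205,  0.135 ]), np.int64(47)) -0.15906546292485166 98.8333
top few 5
top n 361 x [-0.136 -0.105] y [-0.044  0.042] z [0.112 0.116 0.118]
top n 330 x [-0.136 -0.106] y [-0.045  0.041] z [0.112 0.117 0.118]
top n 331 x [-0.138 -0.107] y [-0.046  0.04 ] z [0.112 0.116 0.118]
top n 338 x [-0.137 -0.106] y [-0.047  0.039] z [0.111 0.116 0.118]
```

View pics/end.png

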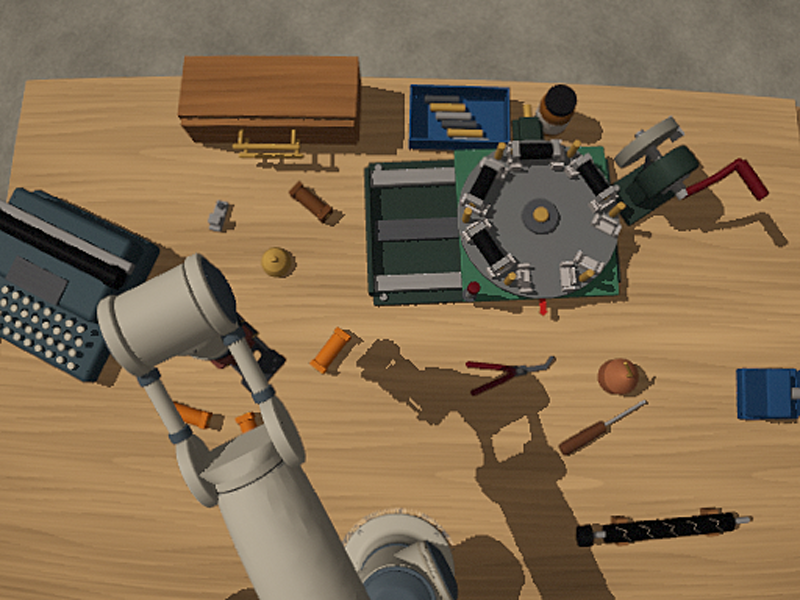

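The carriage stands at the grinder: its knob at (474,288) has travelled 159 mm against the nominal 160. The rollers are still seated and the nest at the pointer (543,308) is empty.

```bash
python3 -c "
from bench import *
print(job_done())"
```

```text
the job is handed in; nothing more can be done
None
```

I've handed the job in after about 99 s: all four rollers are seated in their own nests, an empty nest stands at the pointer, and the carriage is in its grinder station (159 mm of travel measured from the loading station, nominal 160).

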